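# Switch off the vial warmer and hold its lid half open

## Robot

A 6-joint arm with a two-finger parallel gripper is mounted at the origin on the work surface. World frame = base frame: x ahead of the robot, y to its left, z up, the work surface at z = 0. Lengths are in m, angles in degrees, forces in N, time in s.
With the tool pointing down it reaches from about 0.375 to 0.9 m from the base axis. Payload 3.1 kg.
Tool frame: the origin (TCP) lies on the centre line of the jaws, within the pads' length; the fingertips stand 14 mm ahead of it and the grasp point (between the pads) lies 5 mm behind it (bot.tips_ahead is the distance from the TCP to the fingertips, in m); z points along the fingers, y is the line along which they close (so a half turn about z gives the same grasp; the last joint's range is limited). The gripper opens to 87 mm and grips with 3 to 60 N. Pads are 19 mm wide; open, the fingers measure 117 mm over their backs; the gripper's body (75 mm by 190 mm) begins 51 mm behind the grasp point.
Start: joints at [-80.701, 30.224, 82.088, -0, 67.689, -10.227], TCP at [0.209, -0.589, 0.237] pointing down, gripper open.
Joint ranges: [-176.69, 176.69], [-43.24, 126.21], [12.49, 139.97], [-82, 262], [0, 151.66], [-163.58, 163.58]. Speed limits (degrees/s): [159.86, 159.86, 180, 180, 180, 180].

## Interface

Orientations are given as a 3x3 rotation matrix whose columns are the frame's x, y, z axes.
In Python, from rig import bot gives the robot as it stands.
- The arm moves only by the tool play_rows, never from a script. Its argument "moves" is a list that holds one entry, the list of rows, each a list of 6 numbers: the shift along the tool's x, y, z in mm, then the turn, a rotation vector about the tool's x, y, z in rad. A call has 1 to 5 rows; each row shifts and turns the commanded pose from where the row before left it, along the tool's axes as they then stand; what a row does not reach is not made up. A row lasts 1/10 s, in which the tool goes at most 50 mm and 8.59 degrees, less where a joint would pass 70% of its speed; a pose out of reach is approached as far as the arm can. A call with a gripper value outside its range is refused whole. "fingers" is the opening, from -1 (shut) to 1 (fully open), set as the call begins (left out, the last holds). The fingers move at their own pace and stop on an object; the grip force is fixed at half the most. Time passes only in rows, so rows that do not move let the fingers close. It gives the time, the measured TCP pose, the force, the opening and the grip force at its end, in the units of the state.
- bot.read_state(): the state, without advancing time (a new reading comes with each control period).
- bot.capture(name): name is "scene" or "top"; returns a dict with "image" (420x560x3 uint8, blue, green, red), "fx", "fy", "cx", "cy" (pixels), "R" (3x3) and "t" (3): a world point X has camera coordinates R X + t. Camera axes: x right, y down, z forward; pixel columns grow to the right and rows downward; lengths in m; the calibration is good to about 2 mm. A picture is of the moment at which its call begins. There is no depth.
- bot.hand_in(): hands the job in; it is judged then, once.
Trained networks look in a picture, given as the dict that the camera call returned (one of the last four; its "shot" number tells which), for a name from the list of things; names that differ only in an ending like _2 or _b are one class to them, and where a whole thing is asked for, a point or a joint stands for the part that bears it (a point fixed in the world has none). Each returns a list of dicts, best first, with "confidence" (0 to 1); they miss things now and then, are a little off and sometimes report something else, mostly with a low value. They report only what shows in the picture. A call takes as long as a camera call.
- bot.search_frame(picture, query): "centre" ([column, row] in pixels, amid what is visible of it).
- bot.silhouettes(picture, query): "pixels" (420x560 bool, what is visible of it) and "centre" ([column, row] in pixels, amid what is visible of it).
- bot.pinpoint(picture, query): "centre" ([column, row] in pixels: a listed point, or the origin of a listed thing).
The state is a dict: "time_s": time; "joint_positions": joint angles; "qvel": joint speeds; "tau": joint torques, N m; "position": TCP position; "tcp_rot": TCP orientation; "force": force on the tool from outside, world axes, zero at the start; "moment": the same for the moment, N m; "opening": opening from 0.0 (shut) to 1.0 (fully open); "grasp_force": force on a finger pad.
Only numpy, scipy, OpenCV 4.12 (cv2) and the standard library are available. Lean on these libraries where they do the work, as an engineer would, in place of code of your own. Each camera call takes 0.05 s, during which the arm holds its last target. There are 200 camera calls.

## Task

Turn the vial warmer's thermostat knob fully anticlockwise to its off stop while the lid is still shut. Then raise the warmer's lid by its orange grip and hold it half open, at 45 degrees, so that the samples can be looked at: it falls shut by itself, so finish while still holding the grip, with the lid still. Leave the mug, bottles, candle, flask and the two loose vials standing where they are.

Things in the scene. Friction and masses are not known exactly. Their poses are not given: they have to be found in the camera images.
- warmer: Fixed vial warmer, 85 mm high without lid: a white open well 180 mm (x) by 200 mm (y) with vials inside; joined to its -y side (the robot's right) a blue control box 180 mm (x) by 119 mm (y). Origin: centre of the well's underside, on the desk. x points from the front (robot side) to the hinge at the back, y left, z up.
- thermostat (a joint): Angle of the thermostat knob, rad: 0 is off, the anticlockwise end stop (seen from above); it grows clockwise, up to 4.7. It starts between 0.7 and 1.4 and stays where it is left; turning takes about 0.03 N m.
- thermostat_grip (a point): On the black knob's upright axis, 37 mm above the control box's top; seen from the warmer's origin at x -10, y -160 mm. The knob: an upright bar 42 mm long, 14 mm thick, from 23 mm below this point to 7 mm above, on a 44 mm disc. The point turns with the knob, x along the bar. At 0 the bar lies along the warmer's x, its white mark at the red dot on the warmer's front side.
- lid (a joint): Opening angle of the lid, rad: 0 shut (as it starts), grows as the front edge rises, stop at 1.4; 0.785 is 45 degrees. Nothing holds it: it falls shut from any angle. Lid and grip together weigh about 0.24 to 0.44 kg.
- lid_hinge (a point): Mid-point of the lid's hinge line, at the back edge of the well's rim: 90 mm to +x of the warmer's origin, 85.5 mm above the desk. The line runs along the warmer's y. The lid is a white slab 180 by 200 mm, 12 mm thick, its underside at this height when shut; the point turns with the lid.
- lid_grip (a point): Orange barrel in front of the middle of the lid's front edge: cylinder along y, diameter 18 mm, length 44 mm, on a stem 14 mm wide. Origin: its centre, in the lid's frame 218 mm to -x of the hinge line and 6 mm above it, so 91 mm above the desk when shut, free air below. x points to the hinge. Pinched over its flat ends it pivots between the fingers as the lid rises.
- mug_mid (a point): Bystander, to be left alone: white mug, 82 mm wide, 90 mm high, with a handle. The point is on its axis, 45 mm above its underside.
- wash_bottle_mid (a point): Bystander, to be left alone: white wash bottle with orange cap and spout, 62 mm wide, 168 mm high. The point is on its axis, 70 mm above its underside.
- brown_bottle_mid (a point): Bystander, to be left alone: brown glass bottle, 64 mm wide, 150 mm high. The point is on its axis, 75 mm above its underside.
- candle_mid (a point): Bystander, to be left alone: white candle in a glass, 72 mm wide, 85 mm high. The point is on its axis, 43 mm above its underside.
- flask_mid (a point): Bystander, to be left alone: conical green glass flask, 80 mm wide, 124 mm high. The point is on its axis, 62 mm above its underside.
- vial_a_mid (a point): Bystander, to be left alone: small amber vial, 24 mm wide, 55 mm high, on the desk in front and to the left of the lid's grip. The point is on its axis, 28 mm above its underside.
- vial_b_mid (a point): Bystander, to be left alone: small amber vial, 24 mm wide, 55 mm high, on the desk in front of the control box. The point is on its axis, 28 mm above its underside.

How it is judged (in metres and radians):
On the way:
1. the thermostat is turned to off while the lid is still shut (value of joint thermostat below 0.08 rad and value of joint lid below 0.12 rad), for 0.2 s.
At the end, for the whole second after the job is handed in: The thermostat is at off (within 0.08 rad of its anticlockwise stop), and the lid is held still by the robot's fingers on its orange grip (lid_c1 is the barrel, lid_c2 its stem) at 45 degrees, give or take about 7 degrees (0.665 to 0.905 rad) (value of joint thermostat below 0.08 rad and value of joint lid between 0.665 and 0.905 rad and velocity of joint lid between -0.1 and 0.1 rad/s and contact force between any of lid_c1, lid_c2 and the fingers above 0.5 N); the arm keeps its last pose, push and grip.
It fails at once if a bystander is shifted or knocked over (its middle moves more than 25 mm) (distance of any of mug_mid, wash_bottle_mid, brown_bottle_mid, candle_mid, flask_mid, vial_a_mid, vial_b_mid from where it was at the start of the episode above 0.025 m).
It also fails if it takes over 48 s, if anything falls off the work surface, if the arm or the gripper's body presses on something with over 40 N, if the wrist force passes 120 N, or if a joint passes its speed limit or range.

## Working session

There is one attempt and no reset: what is moved stays moved. The work goes in short steps, Python scripts to look and compute and a tool call to move; the robot and the scene stay as the last step left them, time stands still between calls to the robot, and variables do not carry over. Pictures are saved under pics/ and viewed, at most 10 in all, crops included, and the job is handed in when it is done.

Besides the shell and the picture viewer there is one more tool, called as a command line: name --argument value ..., lists and objects as JSON in quotes. play_rows: Moves the arm, as the interface text tells. Its arguments: {"type":"object","properties":{"moves":{"type":"array","items":{"type":"array","items":{"type":"array","items":{"type":"number"}}}},"fingers":{"type":"number"}},"required":["moves"]}

```bash
mkdir -p pics; cat > h.py <<'E'
import numpy as np, cv2
from rig import bot
def ray(p,px):
    R=np.array(p["R"]);t=np.array(p["t"])
    d=R.T@np.array([(px[0]-p["cx"])/p["fx"],(px[1]-p["cy"])/p["fy"],1.]);return -R.T@t,d/np.linalg.norm(d)
def atz(p,px,z):
    o,d=ray(p,px);return o+d*(z-o[2])/d[2]
def proj(p,X):
    c=np.array(p["R"])@X+np.array(p["t"]);return np.array([p["fx"]*c[0]/c[2]+p["cx"],p["fy"]*c[1]/c[2]+p["cy"]])
def tri(obs):
    A=np.zeros((3,3));b=np.zeros(3)
    for p,px in obs:
        o,d=ray(p,px);M=np.eye(3)-np.outer(d,d);A+=M;b+=M@o
    return np.linalg.solve(A,b)
E
cat > m1.py <<'E'
from h import *
np.set_printoptions(precision=4,suppress=True)
P={n:bot.capture(n) for n in("scene","top")}
for n in P: cv2.imwrite(f"pics/{n}1.png",P[n]["image"])
Z=dict(warmer=0,thermostat_grip=.122,lid_hinge=.0855,lid_grip=.091,mug_mid=.045,wash_bottle_mid=.07,brown_bottle_mid=.075,candle_mid=.043,flask_mid=.062,vial_a_mid=.028)
for q,z in Z.items():
    for n in P:
        for r in bot.pinpoint(P[n],q)[:3]: print(q,n,np.round(r["centre"],1),round(r["confidence"],2),atz(P[n],r["centre"],z))
s=bot.read_state();print(s["time_s"],s["position"],s["tcp_rot"],s["opening"])
E
python3 m1.py
```

```text
warmer scene [317.9 233.1] 0.66 [0.6206 0.1364 0.    ]
warmer scene [333.8 241.9] 0.59 [0.6666 0.1575 0.    ]
warmer scene [252.3 202.3] 0.28 [0.4357 0.0333 0.    ]
warmer top [264.9 187.2] 0.75 [0.6308 0.119  0.    ]
thermostat_grip scene [258.3 223.5] 0.66 [ 0.5957 -0.0312  0.122 ]
thermostat_grip top [305.6 190.9] 0.47 [ 0.6025 -0.0223  0.122 ]
lid_hinge scene [252.5 200.6] 0.61 [0.4956 0.0049 0.0855]
lid_hinge scene [335.1 241.6] 0.58 [0.715  0.1199 0.0855]
lid_hinge top [264.6 160.1] 0.63 [0.7112 0.1172 0.0855]
lid_grip scene [299.8 180.3] 0.93 [0.4998 0.1488 0.091 ]
lid_grip top [255.1 219.2] 0.93 [0.509  0.1448 0.091 ]
lid_grip top [186.2 167. ] 0.75 [0.6828 0.3817 0.091 ]
mug_mid scene [409.5 206.3] 0.89 [0.6949 0.382  0.045 ]
mug_mid top [189.1 168.9] 0.69 [0.6847 0.3807 0.045 ]
wash_bottle_mid scene [ 92.5 260.9] 0.77 [ 0.4602 -0.4194  0.07  ]
wash_bottle_mid top [229.2 226.6] 0.66 [0.4844 0.2333 0.07  ]
wash_bottle_mid top [426.  240.3] 0.64 [ 0.4478 -0.43    0.07  ]
brown_bottle_mid scene [354.8 133.1] 0.88 [0.4058 0.4006 0.075 ]
brown_bottle_mid top [178.  249.1] 0.82 [0.4059 0.4027 0.075 ]
candle_mid scene [ 95.8 328.4] 0.8 [ 0.6226 -0.4695  0.043 ]
candle_mid scene [258.2 224.2] 0.68 [ 0.5429 -0.0049  0.043 ]
candle_mid top [440.5 181. ] 0.94 [ 0.6545 -0.489   0.043 ]
flask_mid scene [412.1 151.5] 0.88 [0.5436 0.5106 0.062 ]
flask_mid top [147.6 205.3] 0.68 [0.5539 0.5148 0.062 ]
flask_mid top [289.7 233.9] 0.36 [0.4632 0.0285 0.062 ]
vial_a_mid scene [326.5 181.8] 0.52 [0.4948 0.2447 0.028 ]
vial_a_mid top [228.9 224.5] 0.61 [0.4948 0.2394 0.028 ]
1.1 [ 0.2089 -0.589   0.2365] [[ 0.9425  0.3342  0.    ]
 [ 0.3342 -0.9425  0.    ]
 [ 0.     -0.     -1.    ]] 1.0010286967841555
```

View images.

```bash
python3 - <<'E'
import cv2,numpy as np
a=cv2.imread("pics/scene1.png")[120:310,200:440];b=cv2.imread("pics/top1.png")[120:270,170:360]
cv2.imwrite("pics/c1.png",cv2.resize(a,None,fx=3.1,fy=3.1,interpolation=cv2.INTER_CUBIC))
cv2.imwrite("pics/c2.png",cv2.resize(b,None,fx=4,fy=4,interpolation=cv2.INTER_CUBIC))
E
```

```text
(no output)
```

View pics/c1.png

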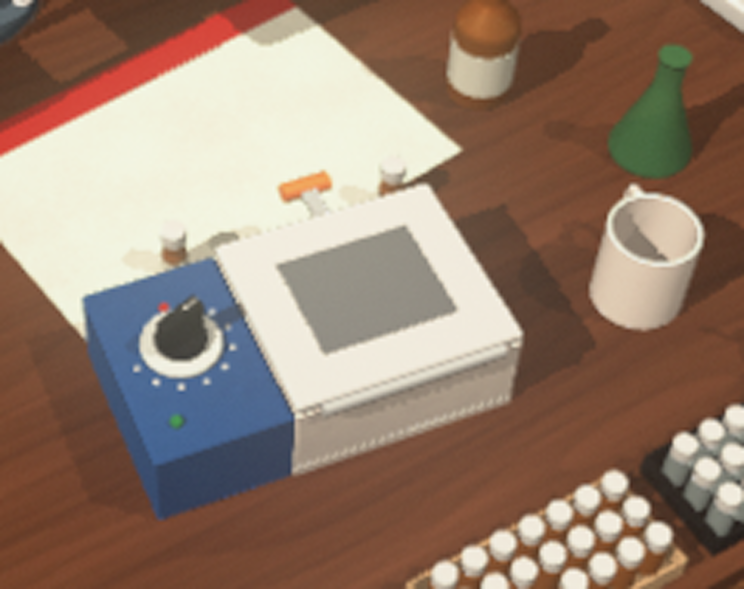

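View pics/c2.png

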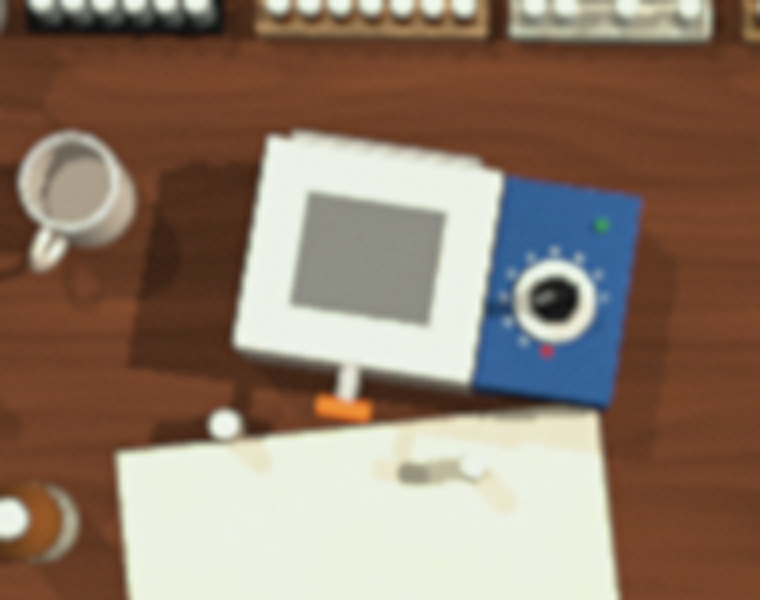

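The crops show the knob at c1 (183,330) and c2 (555,299). Its bar points roughly left in the top view, about 70° clockwise from the red dot. The orange grip is at c2 (344,408), and the path to it is free. I'll fit the warmer pose from the corners and the knob angle from the black pixels.

```bash
cat > fit.py <<'E'
from h import *
from scipy.optimize import least_squares
np.set_printoptions(precision=4,suppress=True)
P={n:bot.capture(n) for n in("scene","top")}
hz=.0975
W=[(-.09,.1,hz),(-.09,-.1,hz),(.09,-.1,hz),(.09,.1,hz),(.09,-.219,.085),(-.09,-.219,.085),(-.128,0,.091)]
S=np.array([(428,185),(217,250),(298,415),(521,335),(158,463),(85,297),(305,187)])/3.1+[200,120]
T=np.array([(234,348),(472,387),(503,172),(268,136),(640,197),(608,407),(344,408)])/4+[170,120]
def w2(v,X):
    c,s=np.cos(v[2]),np.sin(v[2]);return np.array([v[0]+c*X[0]-s*X[1],v[1]+s*X[0]+c*X[1],X[2]])
def f(v):
    return np.concatenate([proj(P[n],w2(v,X))-o for n,O in(("scene",S),("top",T)) for X,o in zip(W,O)])
r=least_squares(f,[.625,.128,-.13],loss="soft_l1");v=r.x
print("pose",v[:2],np.degrees(v[2]));print(f(v).reshape(2,-1,2).round(1).tolist())
k=w2(v,(-.01,-.16,.122));g=w2(v,(-.128,0,.091));print("knob",k,"grip",g)
# knob bar angle: IoU of the projected bar with the black pixels
def dark(n):
    im=P[n]["image"];c=proj(P[n],k-[0,0,.01]);m=(im.max(2)<70).astype(np.uint8)
    z=np.zeros_like(m);cv2.circle(z,tuple(int(round(a)) for a in c),14,1,-1);return m&z
D={n:dark(n) for n in P};print({n:int(D[n].sum()) for n in D})
res=[]
for th in np.radians(np.arange(30,91,3)):
    a=v[2]-th;u=np.array([np.cos(a),np.sin(a),0]);w=np.array([-u[1],u[0],0]);row=[]
    for n in P:
        pts=np.array([proj(P[n],k+sx*.021*u+sy*.007*w+[0,0,z]) for sx in(-1,1) for sy in(-1,1) for z in(-.023,.007)])
        best=0
        for dx in(-1,0,1):
            for dy in(-1,0,1):
                m=np.zeros_like(D[n]);cv2.fillConvexPoly(m,cv2.convexHull(np.round((pts+[dx,dy])*16).astype(np.int32)),1,shift=4)
                best=max(best,(m&D[n]).sum()/(m|D[n]).sum())
        row.append(round(best,2))
    res.append((round(np.degrees(th)),*row))
print(res)
cv2.imwrite("pics/k.png",np.hstack([cv2.resize(P[n]["image"][int(c[1])-20:int(c[1])+20,int(c[0])-20:int(c[0])+20],(400,400),interpolation=cv2.INTER_CUBIC) for n in P for c in[proj(P[n],k)]]))
E
python3 fit.py
```

```text
pose [0.6261 0.1252] -8.186310979735637
[[[-0.5, -0.7], [-1.3, -1.1], [-0.5, -1.5], [1.0, 0.1], [-1.5, 1.3], [-1.6, -0.2], [-0.3, 0.6]], [[-0.8, -1.0], [-1.2, -1.4], [-0.6, -0.2], [-0.3, -0.3], [-0.1, -0.4], [-0.1, -0.5], [-0.6, 0.1]]]
knob [ 0.5934 -0.0318  0.122 ] grip [0.4994 0.1434 0.091 ]
{'scene': 27, 'top': 73}
[(30, np.float64(0.15), np.float64(0.53)), (33, np.float64(0.14), np.float64(0.55)), (36, np.float64(0.14), np.float64(0.51)), (39, np.float64(0.14), np.float64(0.52)), (42, np.float64(0.14), np.float64(0.5)), (45, np.float64(0.13), np.float64(0.51)), (48, np.float64(0.12), np.float64(0.5)), (51, np.float64(0.12), np.float64(0.49)), (54, np.float64(0.12), np.float64(0.5)), (57, np.float64(0.12), np.float64(0.49)), (60, np.float64(0.12), np.float64(0.48)), (63, np.float64(0.12), np.float64(0.47)), (66, np.float64(0.11), np.float64(0.48)), (69, np.float64(0.11), np.float64(0.48)), (72, np.float64(0.11), np.float64(0.47)), (75, np.float64(0.11), np.float64(0.48)), (78, np.float64(0.12), np.float64(0.52)), (81, np.float64(0.11), np.float64(0.5)), (84, np.float64(0.11), np.float64(0.52)), (87, np.float64(0.11), np.float64(0.48)), (90, np.float64(0.11), np.float64(0.46))]
```

View pics/k.png

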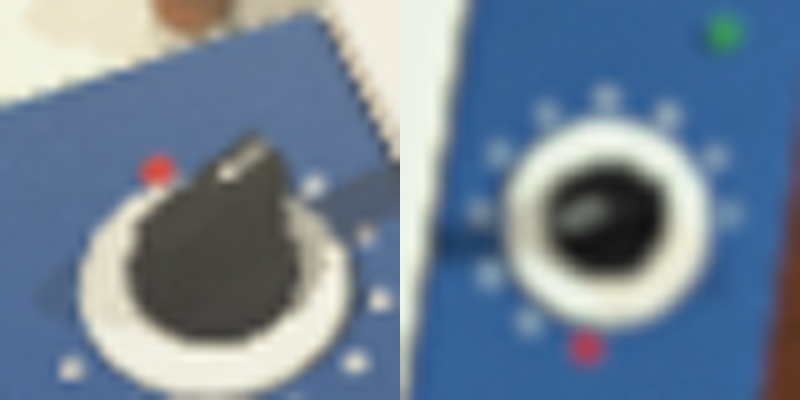

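```bash
cat >> h.py <<'E'
POSE=np.array([.6261,.1252,np.radians(-8.19)])
E
python3 - <<'E'
from h import *
k=np.array([.5934,-.0318,.122])
for n,a,b in(("scene",(268,143),(220,178)),("top",(165,222),(210,205))):
    p=bot.capture(n);c=proj(p,k).astype(int)-20
    A,B=[atz(p,c+np.array(q)/10-.5+.05,.129) for q in(a,b)]
    d=A-B; yaw=np.degrees(np.arctan2(d[1],d[0]));print(n,A,B,"mark yaw",yaw,"theta",(180-8.19-yaw)%360)
s=bot.read_state();print(s["time_s"])
E
```

```text
scene [ 0.58572141 -0.01138755  0.129     ] [ 0.58950283 -0.02697816  0.129     ] mark yaw 103.63351338530352 theta 68.17648661469649
top [ 0.58862    -0.01719103  0.129     ] [ 0.59446482 -0.03192306  0.129     ] mark yaw 111.64030922336009 theta 60.16969077663991
1.3
```

play_rows --moves '[[[39,-28,0,0,0,0],[39,-28,0,0,0,0],[39,-28,0,0,0,0],[39,-28,0,0,0,0],[39,-28,0,0,0,0]]]' --fingers 1

```text
time_s: 1.8
position: [0.3467, -0.3904, 0.2367]
tcp_rot: [[0.943, 0.334, 0.0], [0.334, -0.943, -0.0], [0.0, 0.001, -1.0]]
force: [1.2, -1.1, -0.8]
opening: 0.999
grasp_force: 0.0
```

play_rows --moves '[[[39,-28,0,0,0,0],[39,-28,0,0,0,0],[39,-28,0,0,0,0],[39,-28,0,0,0,0],[39,-28,0,0,0,0]]]'

```text
time_s: 2.3
position: [0.4839, -0.1932, 0.2368]
tcp_rot: [[0.943, 0.334, 0.001], [0.334, -0.943, -0.0], [0.0, 0.001, -1.0]]
force: [0.2, -1.1, 1.1]
opening: 1.0
grasp_force: 0.0
```

play_rows --moves '[[[39,-28,0,0,0,0],[39,-28,0,0,0,0],[39,-28,0,0,0,0],[39,-28,0,0,0,0],[0,0,0,0,0,-0.14]]]'

```text
time_s: 2.8
position: [0.5956, -0.032, 0.2368]
tcp_rot: [[0.882, 0.47, 0.004], [0.47, -0.882, 0.002], [0.004, 0.0, -1.0]]
force: [-0.7, -0.6, -0.8]
opening: 0.998
grasp_force: 0.0
```

play_rows --moves '[[[0,0,0,0,0,-0.14],[0,0,0,0,0,-0.14],[0,0,0,0,0,-0.14],[0,0,0,0,0,-0.14],[0,0,0,0,0,-0.14]]]'

```text
time_s: 3.3
position: [0.5925, -0.037, 0.2366]
tcp_rot: [[0.375, 0.927, 0.0], [0.927, -0.375, -0.0], [0.0, 0.0, -1.0]]
force: [-0.1, -0.2, -0.0]
opening: 1.0
grasp_force: 0.0
```

play_rows --moves '[[[0,0,0,0,0,-0.14],[0,0,0,0,0,-0.14],[0,0,0,0,0,-0.14],[0,0,0,0,0,-0.14],[0,0,0,0,0,-0.13]]]'

```text
time_s: 3.8
position: [0.5925, -0.0371, 0.2366]
tcp_rot: [[-0.301, 0.954, 0.0], [0.954, 0.301, 0.0], [0.0, 0.0, -1.0]]
force: [0.8, 0.1, -0.0]
opening: 1.002
grasp_force: 0.0
```

play_rows --moves '[[[5,4,30,0,0,0],[0,0,30,0,0,0],[0,0,30,0,0,0],[0,0,20,0,0,0],[0,0,10,0,0,0]]]' --fingers 0.3

```text
time_s: 4.3
position: [0.5937, -0.0309, 0.1145]
tcp_rot: [[-0.296, 0.955, -0.003], [0.955, 0.296, 0.001], [0.002, -0.003, -1.0]]
force: [0.1, -0.3, -0.2]
opening: 0.677
grasp_force: 0.0
```

```bash
python3 - <<'E'
from h import *
p=bot.capture("scene");c=proj(p,np.array([.5945,-.031,.122])).astype(int)
q=bot.capture("top");d=proj(q,np.array([.5945,-.031,.122])).astype(int)
cv2.imwrite("pics/k2.png",np.hstack([cv2.resize(i["image"][e[1]-30:e[1]+30,e[0]-30:e[0]+30],(400,400),interpolation=cv2.INTER_CUBIC) for i,e in((p,c),(q,d))]))
print(bot.read_state()["position"],bot.read_state()["force"])
E
```

```text
[ 0.59406384 -0.03095085  0.11526873] [0.24748177 0.79406348 0.81633998]
```

View pics/k2.png

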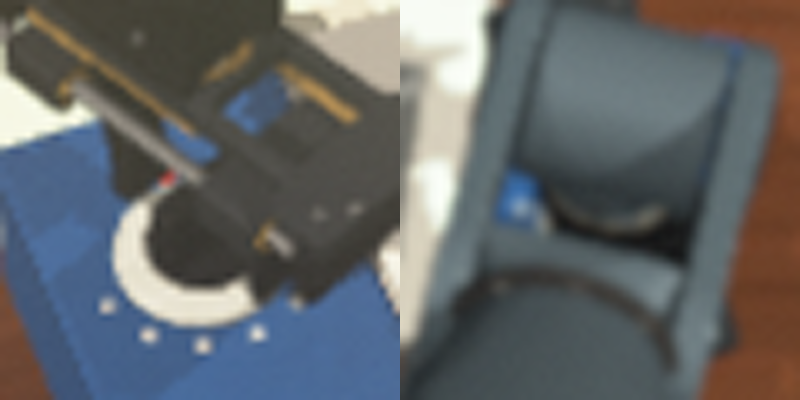

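The fingers straddle the knob, with one on each side of it in the left crop at about (150,170) and (270,280). Next I'll close them.

play_rows --moves '[[[0,0,-1,0,0,0],[0,0,0,0,0,0],[0,0,0,0,0,0],[0,0,0,0,0,0],[0,0,0,0,0,0]]]' --fingers -1

```text
time_s: 4.9
position: [0.5951, -0.0311, 0.1181]
tcp_rot: [[-0.296, 0.955, 0.001], [0.955, 0.296, -0.0], [-0.0, 0.001, -1.0]]
force: [0.0, -0.6, -0.1]
opening: 0.281
grasp_force: 0.0
```

play_rows --moves '[[[0,0,0,0,0,0],[0,0,0,0,0,0],[0,0,0,0,0,0]]]'

```text
time_s: 5.2
position: [0.5927, -0.0319, 0.1177]
tcp_rot: [[-0.296, 0.955, -0.005], [0.955, 0.296, -0.001], [0.0, -0.005, -1.0]]
force: [-4.6, -2.0, 3.6]
opening: 0.158
grasp_force: 30.0
```

play_rows --moves '[[[0,0,0,0,0,-0.1],[0,0,0,0,0,-0.12],[0,0,0,0,0,-0.12],[0,0,0,0,0,-0.12],[0,0,0,0,0,-0.12]]]'

```text
time_s: 5.7
position: [0.5927, -0.0319, 0.1177]
tcp_rot: [[-0.774, 0.633, -0.005], [0.633, 0.774, -0.001], [0.003, -0.004, -1.0]]
force: [-5.1, -3.3, 3.8]
opening: 0.161
grasp_force: 30.0
```

play_rows --moves '[[[0,0,0,0,0,-0.12],[0,0,0,0,0,-0.12],[0,0,0,0,0,-0.12],[0,0,0,0,0,-0.08],[0,0,0,0,0,0]]]'

```text
time_s: 6.2
position: [0.5927, -0.0319, 0.1176]
tcp_rot: [[-0.969, 0.246, -0.005], [0.246, 0.969, -0.001], [0.004, -0.002, -1.0]]
force: [-5.0, -2.9, 4.7]
opening: 0.16
grasp_force: 30.0
```

```bash
python3 - <<'E'
from h import *
s=bot.read_state();R=np.array(s["tcp_rot"]);print(s["position"],s["force"],s["moment"],s["grasp_force"],s["opening"],np.degrees(np.arctan2(R[1,0],R[0,0])),s["joint_positions"])
E
```

```text
[ 0.59266399 -0.03194809  0.11764829] [-4.96689294 -2.88507214  4.68554882] [-0.56900377  0.59847326  0.02066923] 29.999845284037292 0.15953813545602863 165.76487747199394 [-13.79497292  36.84271194  92.27659815  -0.17846156  51.135249
 -89.44787138]
```

play_rows --moves '[[[0,0,0,0,0,-0.05],[0,0,0,0,0,-0.05],[0,0,0,0,0,0]]]'

```text
time_s: 6.5
position: [0.5927, -0.032, 0.1177]
tcp_rot: [[-0.989, 0.148, -0.005], [0.148, 0.989, -0.001], [0.005, -0.002, -1.0]]
force: [-4.7, -3.1, 4.1]
opening: 0.16
grasp_force: 30.0
```

```bash
cat > s.py <<'E'
from h import *
s=bot.read_state();R=np.array(s["tcp_rot"]);print(s["time_s"],s["position"],s["force"],s["moment"],s["grasp_force"],s["opening"],np.degrees(np.arctan2(R[1,0],R[0,0])))
E
python3 s.py
```

```text
6.5 [ 0.59268045 -0.03195949  0.11768222] [-4.68043144 -3.10704504  4.09405894] [-0.51001852  0.61479455 -0.02107504] 30.00027155969292 0.16023580014677113 171.46245916923021
```

play_rows --moves '[[[0,0,0,0,0,-0.05],[0,0,0,0,0,-0.03],[0,0,0,0,0,0]]]'

```text
time_s: 6.8
position: [0.5929, -0.032, 0.1176]
tcp_rot: [[-0.997, 0.073, -0.004], [0.073, 0.997, -0.0], [0.004, -0.001, -1.0]]
force: [-4.7, -3.5, 4.4]
opening: 0.167
grasp_force: 30.0
```

```bash
python3 s.py
```

```text
6.8 [ 0.5928899  -0.03195287  0.11764548] [-4.73698257 -3.47224335  4.37248321] [-0.51262157  0.65934273 -0.69996289] 30.00044801272452 0.16669737118343986 175.82242457704538
```

play_rows --moves '[[[0,0,0,0,0,0],[0,0,0,0,0,0],[0,0,0,0,0,0],[0,0,0,0,0,0],[0,0,-10,0,0,0]]]' --fingers 0.6

```text
time_s: 7.3
position: [0.5939, -0.0307, 0.1266]
tcp_rot: [[-0.998, 0.071, -0.003], [0.071, 0.998, 0.001], [0.003, 0.001, -1.0]]
force: [0.1, 0.8, 0.3]
opening: 0.533
grasp_force: 0.0
```

play_rows --moves '[[[0,0,-20,0,0,0],[0,0,-30,0,0,0],[0,0,-30,0,0,0.03],[0,0,-10,0,0,0.04],[0,0,0,0,0,0]]]'

```text
time_s: 7.8
position: [0.5964, -0.0313, 0.2205]
tcp_rot: [[-0.99, 0.14, 0.006], [0.14, 0.99, -0.001], [-0.006, -0.0, -1.0]]
force: [-0.0, -0.3, -0.6]
opening: 0.791
grasp_force: 0.0
```

```bash
python3 s.py
```

```text
7.8 [ 0.59641191 -0.03128255  0.22054316] [-0.0139545  -0.31980937 -0.60247644] [ 0.07617833 -0.12170764  0.00429604] 0.0 0.7909874799037497 171.95217127890857
```

play_rows --moves '[[[29,40,0,0,0,0],[29,40,0,0,0,0],[29,40,0,0,0,0],[29,40,0,0,0,0],[0,0,0,0,0,0]]]'

```text
time_s: 8.3
position: [0.4973, 0.1481, 0.2166]
tcp_rot: [[-0.991, 0.133, -0.006], [0.133, 0.991, 0.001], [0.006, 0.001, -1.0]]
force: [0.2, 0.0, 0.2]
opening: 0.796
grasp_force: 0.0
```

```bash
python3 - <<'E'
from h import *
P={n:bot.capture(n) for n in("scene","top")}
for n in P:
    for r in bot.pinpoint(P[n],"lid_grip")[:2]: print(n,r["centre"],r["confidence"],atz(P[n],r["centre"],.091))
    m=[r for r in bot.silhouettes(P[n],"lid_grip")[:1]]
    hsv=cv2.cvtColor(P[n]["image"],cv2.COLOR_BGR2HSV);o=cv2.inRange(hsv,(5,150,120),(18,255,255));c=proj(P[n],np.array([.5,.144,.091]));z=np.zeros_like(o);cv2.circle(z,tuple(c.astype(int)),16,255,-1);ys,xs=np.nonzero(o&z)
    if len(xs): print("orange",len(xs),xs.mean(),ys.mean(),atz(P[n],(xs.mean(),ys.mean()),.094))
c=proj(P["scene"],np.array([.55,.06,.1])).astype(int)
cv2.imwrite("pics/g.png",cv2.resize(P["scene"]["image"][c[1]-60:c[1]+60,c[0]-80:c[0]+80],(800,600),interpolation=cv2.INTER_CUBIC))
E
python3 s.py
```

```text
scene [300.9, 180.2] 0.73 [0.50096609 0.15155996 0.091     ]
scene [356.3, 133.9] 0.61 [0.424285   0.39055409 0.091     ]
orange 60 297.93333333333334 179.33333333333334 [0.49653702 0.14468698 0.094     ]
top [292.9, 238.3] 0.5 [0.44691813 0.01747755 0.091     ]
8.6 [0.50344048 0.14236726 0.21736961] [-0.47075007 -0.51657007 -0.3610256 ] [ 0.11236342 -0.16333524 -0.03061003] 0.0 0.8005022928143545 171.8359588075051
```

View pics/g.png

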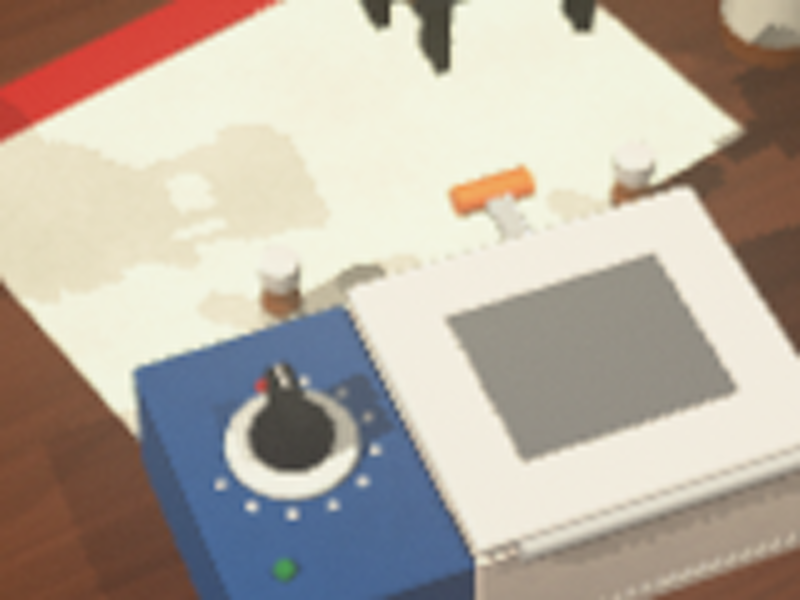

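```bash
python3 - <<'E'
from h import *
p=bot.capture("scene");c=proj(p,np.array([.55,.06,.1])).astype(int)
k=np.array([.594,-.0315,.129])
f=lambda X:((proj(p,X)-c+[80,60]+.5)*5).round(0)
print("disc centre",f(k-[0,0,.03]),"red?",f(k+[-.034*np.cos(np.radians(-8.19)),-.034*np.sin(np.radians(-8.19)),-.044]))
for th in(0,5,10,20):
    a=np.radians(180-8.19-th);u=np.array([np.cos(a),np.sin(a),0]);print(th,f(k+.02*u),f(k+.009*u))
im=cv2.resize(p["image"][c[1]-60:c[1]+60,c[0]-80:c[0]+80],None,fx=5,fy=5,interpolation=cv2.INTER_CUBIC)
cv2.imwrite("pics/k3.png",cv2.resize(im[320:520,200:400],(800,800))[:600])
E
python3 s.py
```

```text
disc centre [293. 436.] red? [270. 403.]
0 [277. 369.] [285. 386.]
5 [281. 369.] [287. 385.]
10 [284. 368.] [288. 385.]
20 [291. 367.] [291. 385.]
8.65 [0.50331915 0.14231831 0.217366  ] [-0.7848527  -0.0354349   0.13704298] [ 0.04201752 -0.11423441 -0.01105545] 0.0 0.7975277284155379 171.82133095711106
```

View pics/k3.png

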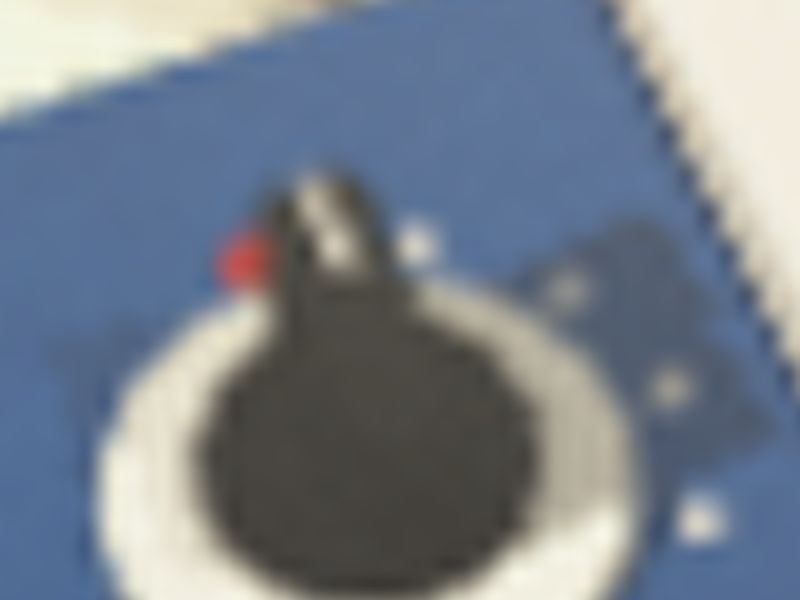

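The knob mark points at the red dot. It runs from about (276,366) to (286,384) in g.png, which matches the 0° prediction, so the thermostat is at its stop. Next is the descent to the grip.

play_rows --moves '[[[4,1,30,0,0,0],[0,0,30,0,0,0],[0,0,30,0,0,0],[0,0,30,0,0,0],[0,0,11,0,0,0]]]'

```text
time_s: 9.15
position: [0.4976, 0.1439, 0.084]
tcp_rot: [[-0.99, 0.142, -0.005], [0.142, 0.99, -0.0], [0.005, -0.001, -1.0]]
force: [-0.1, -0.1, 0.7]
opening: 0.799
grasp_force: 0.0
```

play_rows --moves '[[[0,0,0,0,0,0]]]'

```text
time_s: 9.25
position: [0.4981, 0.1443, 0.0851]
tcp_rot: [[-0.99, 0.142, -0.004], [0.142, 0.99, -0.0], [0.003, -0.001, -1.0]]
force: [0.7, -0.5, 1.2]
opening: 0.797
grasp_force: 0.0
```

```bash
python3 - <<'E'
from h import *
p=bot.capture("scene");c=proj(p,np.array([.5,.144,.1])).astype(int)
cv2.imwrite("pics/g2.png",cv2.resize(p["image"][c[1]-45:c[1]+30,c[0]-45:c[0]+45],None,fx=7,fy=7,interpolation=cv2.INTER_CUBIC))
E
python3 s.py
```

```text
9.3 [0.49896506 0.14451687 0.08633459] [0.1884259  0.50517369 0.247596  ] [ 0.07509325 -0.15751481  0.02222238] 0.0 0.8031690595789966 171.86766595416793
```

View pics/g2.png

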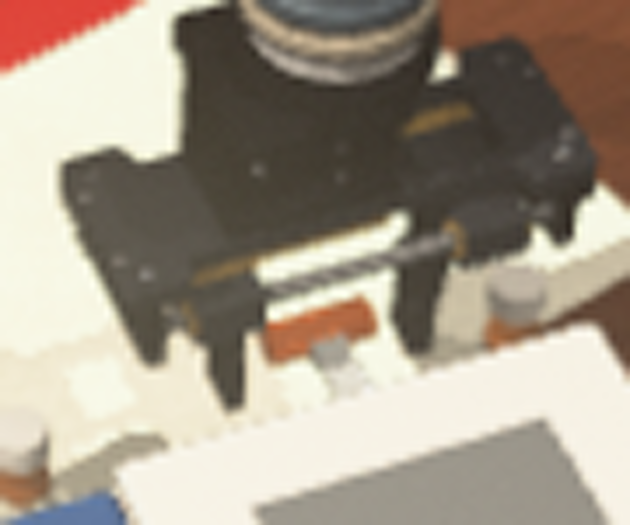

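The barrel at (320,330) sits between the fingers at (235,370) and (415,310). Closing now.

play_rows --moves '[[[0,0,0,0,0,0],[0,0,0,0,0,0],[0,0,0,0,0,0],[0,0,0,0,0,0],[0,0,0,0,0,0]]]' --fingers -1

```text
time_s: 9.8
position: [0.4988, 0.1433, 0.0874]
tcp_rot: [[-0.991, 0.137, 0.0], [0.137, 0.991, -0.004], [-0.001, -0.004, -1.0]]
force: [-0.7, -8.7, 4.5]
opening: 0.502
grasp_force: 30.0
```

```bash
python3 s.py; python3 - <<'E'
# lift plan: grip offsets from shut, per 5 deg (mm; forward, up)
import numpy as np
a=np.radians(np.arange(0,46,5));x=-218*np.cos(a)+6*np.sin(a);z=218*np.sin(a)+6*np.cos(a)
print(np.diff(x).round(1),np.diff(z).round(1),x[-1]-x[0],z[-1]-z[0])
E
```

```text
9.8 [0.49880564 0.14327141 0.08737102] [-0.70424721 -8.70104033  4.48168694] [-1.38505742 -0.00309178  0.07580887] 29.97318807989359 0.502442209303144 172.11039461229424
[ 1.4  3.   4.6  6.2  7.8  9.2 10.7 12.  13.2] [19.  18.8 18.5 18.  17.4 16.6 15.8 14.8 13.7] 68.09336238845191 152.39191898578665
```

play_rows --moves '[[[-0.5,0,-9.5,0,0,0],[-1,0,-9.5,0,0,0],[-1.5,0,-9.4,0,0,0],[-1.5,0,-9.4,0,0,0],[-2,0,-9.3,0,0,0]]]'

```text
time_s: 10.3
position: [0.5047, 0.1423, 0.1339]
tcp_rot: [[-0.99, 0.139, -0.001], [0.139, 0.99, -0.003], [0.001, -0.004, -1.0]]
force: [0.9, -7.7, -1.8]
opening: 0.503
grasp_force: 30.0
```

play_rows --moves '[[[-2.5,0,-9.2,0,0,0],[-3,0,-9,0,0,0],[-3,0,-9,0,0,0],[-4,0,-8.7,0,0,0],[-4,0,-8.7,0,0,0]]]'

```text
time_s: 10.8
position: [0.5205, 0.14, 0.1782]
tcp_rot: [[-0.99, 0.139, -0.003], [0.139, 0.99, -0.004], [0.002, -0.004, -1.0]]
force: [1.3, -5.9, -3.4]
opening: 0.499
grasp_force: 30.0
```

```bash
python3 s.py
```

```text
10.8 [0.52048494 0.14004816 0.1782073 ] [ 1.28550704 -5.89801348 -3.40751396] [-0.79764338 -0.04663335 -0.04638207] 30.00107942149043 0.49913242984545675 171.98770026726285
```

play_rows --moves '[[[-4.5,0,-8.3,0,0,0],[-4.5,0,-8.3,0,0,0],[-5.5,0,-7.9,0,0,0],[-5.5,0,-7.9,0,0,0],[-6,0,-7.4,0,0,0]]]'

```text
time_s: 11.3
position: [0.5452, 0.1365, 0.2177]
tcp_rot: [[-0.99, 0.14, -0.005], [0.14, 0.99, -0.004], [0.005, -0.004, -1.0]]
force: [-1.6, -5.9, -2.1]
opening: 0.5
grasp_force: 30.0
```

play_rows --moves '[[[-6,0,-7.4,0,0,0],[-6.5,0,-6.9,0,0,0],[-6.5,0,-6.8,0,0,0],[0,0,0,0,0,0],[0,0,0,0,0,0]]]'

```text
time_s: 11.8
position: [0.5643, 0.1338, 0.2389]
tcp_rot: [[-0.99, 0.14, -0.004], [0.14, 0.99, -0.004], [0.003, -0.004, -1.0]]
force: [-1.6, -5.3, -0.8]
opening: 0.505
grasp_force: 30.0
```

```bash
cat > e.py <<'E'
from h import *
P={n:bot.capture(n) for n in("scene","top")}
s=bot.read_state();X=np.array(s["position"])-.005*np.array(s["tcp_rot"])[:,2]
c,sn=np.cos(POSE[2]),np.sin(POSE[2]);H=np.array([POSE[0]+.09*c,POSE[1]+.09*sn])
d=-((X[:2]-H)@[c,sn]);h=X[2]-.0855
print("radius",np.hypot(d,h),"(.2181) lid deg",np.degrees(np.arctan2(h,d)-np.arctan2(6,218)),s["force"],s["qvel"])
cv2.imwrite("pics/f.png",cv2.resize(P["scene"]["image"][100:280,190:430],(800,600),interpolation=cv2.INTER_CUBIC))
E
python3 e.py
```

```text
radius 0.21974975757599555 (.2181) lid deg 44.48822129676975 [-1.44211706 -4.83179495 -0.14143158] [ 0.02159824  0.11279512  0.04641989 -0.07921328 -0.02933251  0.06160388]
```

View pics/f.png

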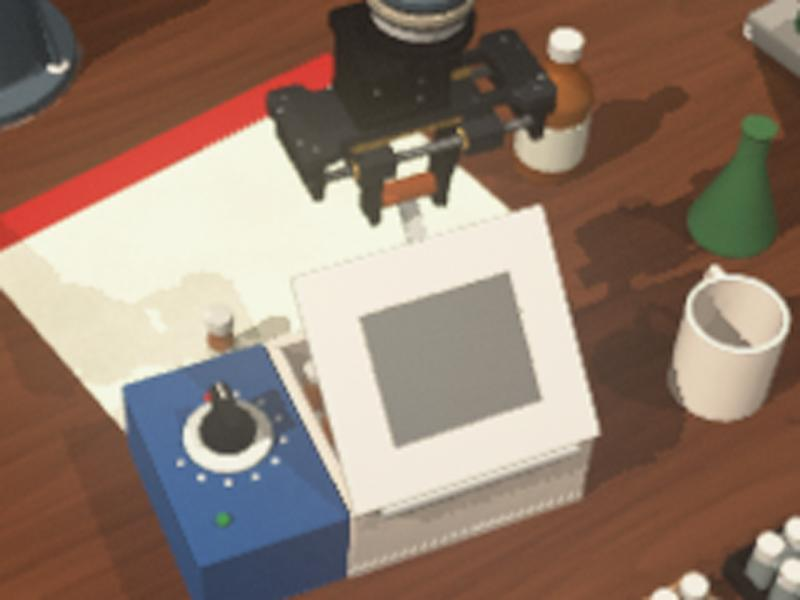

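The lid is held half open, with the barrel between the fingers at (410,185), a computed lid angle of about 44.5°, and the knob at the red dot. I'll let it settle for a moment and then hand in.

play_rows --moves '[[[0,0,0,0,0,0],[0,0,0,0,0,0],[0,0,0,0,0,0],[0,0,0,0,0,0],[0,0,0,0,0,0]]]'

```text
time_s: 12.4
position: [0.5642, 0.1338, 0.2387]
tcp_rot: [[-0.99, 0.14, -0.004], [0.14, 0.99, -0.004], [0.003, -0.004, -1.0]]
force: [-1.8, -5.6, -0.7]
opening: 0.499
grasp_force: 30.0
```

```bash
python3 e.py; python3 -c "
from rig import bot
print(bot.hand_in())"
```

```text
radius 0.21974134297248943 (.2181) lid deg 44.47922001838026 [-1.89990527 -5.2494054  -0.07452114] [-0.00668461 -0.14843988  0.01013441 -0.0196771   0.11999835 -0.03068221]
the job is handed in; nothing more can be done
None
```

I turned the thermostat to its off stop with the lid shut, then raised the lid and handed in at about 12.5 s of the 48 s, still gripping the orange barrel with the lid steady at about 44.5°; no verdict came back.

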